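# Close the filter pot and hold its bayonet cap half turned

### The job

Swing the open half of the fume extractor's filter pot fully shut so that its edges meet, then put the cap over the neck with its notches over the two lugs, press it fully down against the spring and turn it clockwise only half of the quarter turn to its lock (45 degrees), so that it never clicks home. Finish while holding the cap there: still gripped, half turned and pressed fully down, pot still shut, so that the seal can be checked. Leave the other things on the desk where they are.

Things in the scene. Friction and masses are not known exactly. Their poses are not given: they have to be found in the camera images.
- unit: Fume extractor fixed to the desk: grey box 190 x 170 x 50 mm (x, y, z), with an upright round split pot of bare steel on its middle (wall outer radius 40 mm, z = 53 to 110 mm). Origin: underside centre, on the desk, on the pot's axis. x points from the robot side to the pot's hinge, y to its left, z up. The +y half is fixed, the -y half opens.
- pot_neck (a point): Centre of the pot's mouth on its axis, 130 mm above the desk: top of a neck of outer radius 30 mm that rises from z = 110 mm (its top 5 mm tapers to 27 mm). The unit's axes. Inside stands a white sprung filter cartridge, radius 22 mm, its top 6 mm above the neck; pressing it level with the neck takes about 8 N.
- lug (a point): Outer end of the lug on the fixed half of the neck (unit +y side), 35.5 mm from the axis, z = 123 mm. Lug: 8 mm wide, z = 121 to 125 mm. The moving half carries the same lug; with the pot shut it lies opposite, on the unit's -y side.
- shell (a joint): Angle of the pot's moving half about its upright hinge, rad: 0 = shut, edges meeting the fixed half (a stop); grows as it swings out to the unit's -y side, up to 1.4. Starts 0.6 to 1.2. A stiff hinge (0.25 N m): it stays where it is left; about 3 N at the tab moves it.
- hinge (a point): Point on the upright hinge axis of the moving half: 45 mm from the pot's axis along unit +x, 80 mm above the desk.
- shell_tab (a point): On the outer face (the one to push shut) of the moving half's closing tab, 85 mm above the desk; 101 mm from the hinge axis, turns with the half; when shut it is at unit x = -56, y = -9 mm. Tab: upright plate 26 mm long (x -64 to -38 when shut), 8.5 mm thick, z = 55 to 105 mm. Shut, it meets face to face an equal tab on the fixed half (unit y 0 to +9).
- cap: Black round bayonet cap, loose, about 150 g, diameter 82 mm, mouth down on the desk, grip bar up. Origin: centre of the skirt's lower edge (on the desk at the start); z up, x along the grip bar. Flat top at z = 24 mm, on it a bar 60 long (x), 18 thick (y), up to z = 56 mm. Fully down on the pot (underside of its top, z = 18 mm, on the neck) the origin is on the pot's axis, 112 mm above the desk.
- cap_grip (a point): Point inside the cap's grip bar on the cap's axis, 43 mm above the cap's lower edge: where to grip, across the 18 mm thickness.
- cap_notch (a point): One of two notches (23 degrees wide) through the flange inside the skirt's lower edge (inner radius 32.5 mm, 5 mm thick), at the cap's +x and -x, under the bar's ends. They pass over the lugs: to go on, the bar lies along unit y, either way round. Fully down the cap turns freely clockwise (from above) to a stop at 90 degrees, not the other way. Let go, it springs up 4 mm; past 75 degrees it clicks locked.
- spool: Bystander: reel of solder wire, white rims, 60 mm diameter, 36 mm high, standing flat; origin at the centre of its underside. Leave alone.
- tub: Bystander: small yellow tub with clear lid, 59 x 49 x 30 mm; origin at the centre of its underside. Leave alone.
- capacitor: Bystander: blue upright can capacitor, 30 mm diameter, 46 mm high; origin at the centre of its underside. Leave alone.
- driver: Bystander: screwdriver lying on the desk. Leave alone.

How it is judged:
By the outcome, as a careful person would: the job done as asked, in the order asked, and still so for the second after the job is handed in, while the arm keeps its last pose, push and grip.
It also fails if it takes over 64 s, if anything falls off the work surface, if the arm or the gripper's body presses on something with over 40 N, if the wrist force passes 120 N, or if a joint passes its speed limit or range.

### The arm

A 7-joint arm with a two-finger parallel gripper is mounted at the origin on the work surface. World frame = base frame: x ahead of the robot, y to its left, z up, the work surface at z = 0. Lengths are in m, angles in rad, forces in N, time in s.
With the tool pointing down it reaches from about 0.35 to 0.9 m from the base axis. Payload 7.2 kg.
Tool frame: the origin (TCP) lies midway between the tips of the shut fingers; the grasp point (between the pads) lies 19 mm behind it; z points along the fingers, y is the direction in which the jaws open and shut (so a half turn about z gives the same grasp; the last joint's range is limited). The gripper opens to 85 mm and grips with 20 to 120 N. Pads are 22 mm wide; open, the fingers measure 114 mm over their backs; the gripper's body (76 mm by 85 mm) begins 54 mm behind the grasp point. The pads swing forward as they close: fully open they stand 13 mm farther back than shut.
Start: joints at [-1.332, 0.411, -0.013, 1.596, 0.006, 1.134, -0.082], TCP at [0.189, 0.596, 0.231] pointing down, gripper open.
Joint ranges: [-2.95, 2.95], [-0.29, 1.99], [-1.47, 1.44], [0.14, 2.54], [-1.03, 4.17], [0.13, 1.85], [-2.86, 2.86]. Speed limits (rad/s): [2.39, 2.39, 3.01, 3.01, 3.14, 3.14, 3.14].

### API

Orientations are given as [roll, pitch, yaw] about the fixed x, y, z axes, in that order (R = Rz(yaw) Ry(pitch) Rx(roll)).
In Python, from plant import manip, viewer, sign_off gives the robot as it stands.
- The arm moves only by the tool jog_arm, never from a script. Its argument "motion" is text: rows parted by semicolons, each of 4 numbers parted by spaces: the shift along the tool's x, y, z in mm, then the turn about the tool's z in rad. A call has exactly 8 rows; each row shifts and turns the commanded pose from where the row before left it, along the tool's axes as they then stand; what a row does not reach is not made up. A row lasts 1/10 s, in which the tool goes at most 50 mm and 8.59 degrees, less where a joint would pass 70% of its speed; a pose out of reach is approached as far as the arm can. A call with a gripper value outside its range is refused whole. "fingers" is the opening, from 0 (shut) to 1 (fully open), set as the call begins (left out, the last holds). The fingers move at their own pace and stop on an object; the grip force is fixed at half the most. Time passes only in rows, so rows that do not move let the fingers close, or fill a call up. It gives the time, the measured TCP pose, the force and the opening at its end, in the units of the state.
- manip.sense(): the state, without advancing time (a new reading comes with each control period).
- viewer.grab_frame(name): name is "scene" or "top"; returns the picture (420x560x3 uint8, blue, green, red); there is no depth.
- viewer.camera_model(name): a dict with "fx", "fy", "cx", "cy" (pixels), "distortion" ([k1, k2, p1, p2, k3] as OpenCV has them; the pictures are not rectified), "world_from_camera" (4x4, takes a point from camera to world coordinates). Camera axes: x right, y up, looking along -z (the intrinsics and any distortion apply to the point x, -y, -z); pixel columns grow to the right and rows downward; lengths in m; the calibration is good to about 2 mm. A picture is of the moment at which its call begins. camera_model takes no time and is no camera call.
- sign_off(): hands the job in, once; it reports no verdict.
The state is a dict: "time": time; "joint_positions": joint angles; "joint_velocities": joint speeds; "joint_torque": joint torques, N m; "position": TCP position; "eef_rot": TCP orientation; "contact_force": force on the tool from outside, world axes, zero at the start; "ft_torque": the same for the moment, N m; "gripper_width": finger opening in m.
Only numpy, scipy, OpenCV 4.12 (cv2) and the standard library are available. Lean on these libraries where they do the work, as an engineer would, in place of code of your own. Each camera call takes 0.05 s, during which the arm holds its last target.

## Working session

There is one attempt and no reset: what is moved stays moved. The work goes in short steps, Python scripts to look and compute and a tool call to move; the robot and the scene stay as the last step left them, time stands still between calls to the robot, and variables do not carry over. Pictures are saved under pics/ and viewed, and the job is handed in when it is done.

Besides the shell and the picture viewer there is one more tool, called after ">>>" as name(argument=value, ...) on one line, values as JSON. jog_arm: Moves the arm, as the interface text tells. Its arguments: {"type":"object","properties":{"motion":{"type":"string"},"fingers":{"type":"number"}},"required":["motion"]}

```bash
mkdir -p pics; ls
cat > h.py <<'E'
import numpy as np,cv2
from plant import manip,viewer,sign_off
def K(m):
    return np.array([[m['fx'],0,m['cx']],[0,m['fy'],m['cy']],[0,0,1.]]),np.array(m['distortion'],float)
def ray(name,u,v):
    m=viewer.camera_model(name);k,d=K(m)
    p=cv2.undistortPoints(np.array([[[u,v]]],float),k,d)[0,0]
    T=np.array(m['world_from_camera']);r=T[:3,:3]@np.array([p[0],-p[1],-1.]);return T[:3,3],r
def onz(name,u,v,z):
    o,r=ray(name,u,v);return o+r*(z-o[2])/r[2]
def proj(name,P):
    m=viewer.camera_model(name);k,d=K(m);T=np.array(m['world_from_camera'])
    P=np.atleast_2d(P);c=(P-T[:3,3])@T[:3,:3];c=c*[1,-1,-1]
    return cv2.projectPoints(c,np.zeros(3),np.zeros(3),k,d)[0][:,0]
E
python3 - <<'E'
from h import *
for n in('scene','top'):
    f=viewer.grab_frame(n);cv2.imwrite(f'pics/{n}0.png',f)
    print(n,np.round(viewer.camera_model(n)['world_from_camera'],3).tolist(),viewer.camera_model(n)['fx'])
s=manip.sense();print({k:np.round(v,3).tolist() for k,v in s.items()})
E
```

```text
pics
scene [[-0.517, -0.545, 0.66, 1.234], [0.856, -0.308, 0.416, 0.43], [-0.023, 0.78, 0.626, 0.699], [0.0, 0.0, 0.0, 1.0]] 424.32915496586145
top [[0.005, 0.996, -0.085, 0.505], [-1.0, 0.004, -0.011, 0.018], [-0.01, 0.085, 0.996, 1.245], [0.0, 0.0, 0.0, 1.0]] 491.4906999039581
{'time': 0.1, 'joint_positions': [-1.332, 0.412, -0.013, 1.597, 0.006, 1.134, -0.082], 'joint_velocities': [0.001, -0.001, 0.001, -0.002, 0.001, 0.0, 0.001], 'joint_torque': [0.003, -60.183, 0.685, -30.009, 0.014, 0.006, -0.0], 'position': [0.189, 0.595, 0.231], 'eef_rot': [-3.14, 0.0, 2.835], 'contact_force': [-0.311, 0.149, 0.046], 'ft_torque': [-0.004, -0.024, -0.008], 'gripper_width': 0.085}
```

View pics/scene0.png

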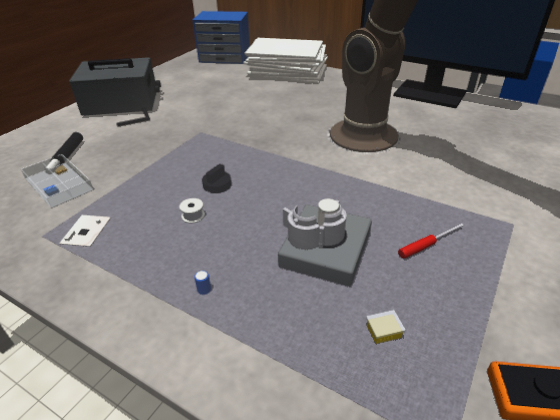

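View pics/top0.png

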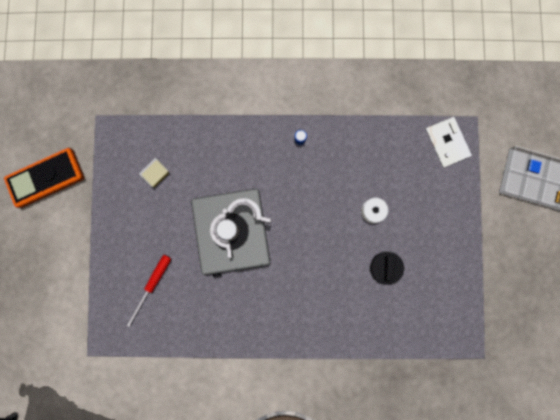

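Run:
```python
from h import *
t=cv2.imread('pics/top0.png');s=cv2.imread('pics/scene0.png')
cv2.imwrite('pics/c1.png',cv2.resize(t[180:285,180:285],None,fx=5.6,fy=5.6,interpolation=cv2.INTER_CUBIC))
cv2.imwrite('pics/c2.png',cv2.resize(t[240:300,340:440],None,fx=8,fy=8,interpolation=cv2.INTER_CUBIC))
cv2.imwrite('pics/c3.png',cv2.resize(s[190:290,270:390],None,fx=6,fy=6,interpolation=cv2.INTER_CUBIC))
```

```text
(no output)
```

View pics/c1.png

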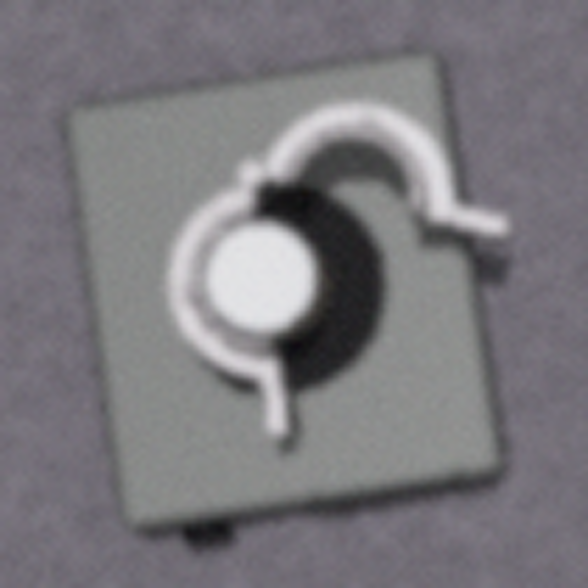

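View pics/c2.png

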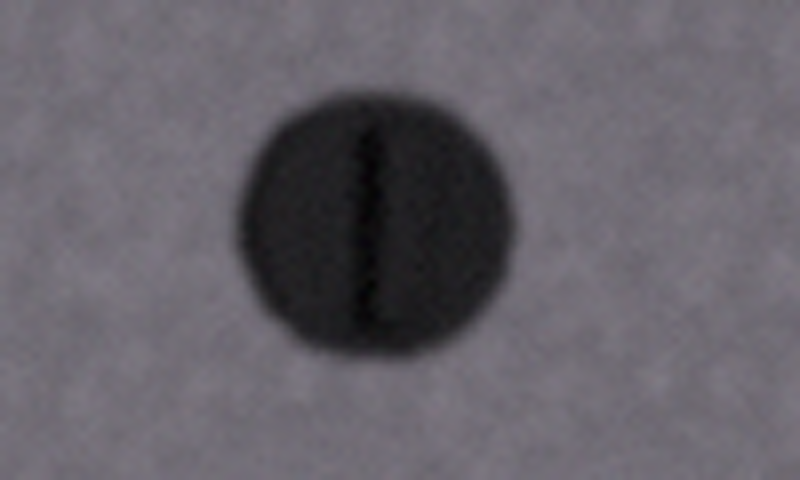

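View pics/c3.png

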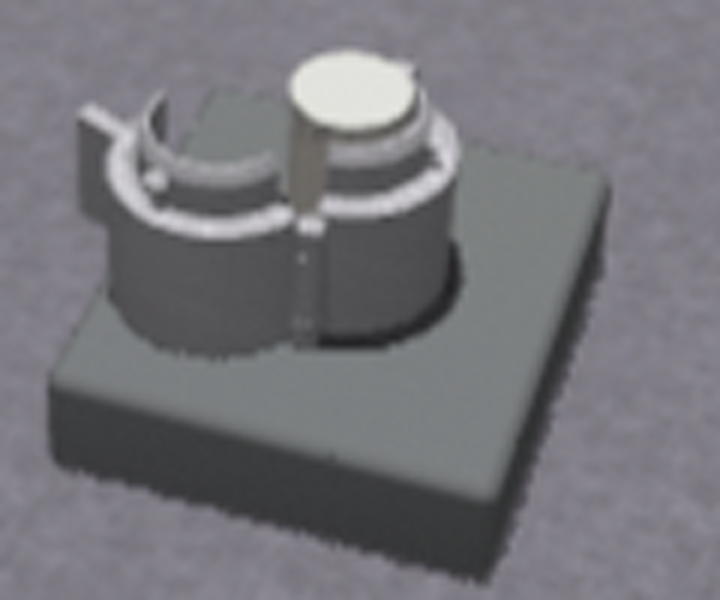

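Run:
```python
from h import *
t=cv2.imread('pics/top0.png');s=cv2.imread('pics/scene0.png')
g=lambda a:np.clip((a/255.)**.5*255,0,255).astype('uint8')
a=g(cv2.resize(t[246:291,363:408],None,fx=12,fy=12,interpolation=cv2.INTER_CUBIC))
b=g(cv2.resize(s[155:200,193:238],None,fx=12,fy=12,interpolation=cv2.INTER_CUBIC))
x=np.hstack([a,b]);x=cv2.resize(x,None,fx=.74,fy=.74);print(x.shape)
cv2.imwrite('pics/c4.png',x)
```

```text
(400, 799, 3)
```

View pics/c4.png

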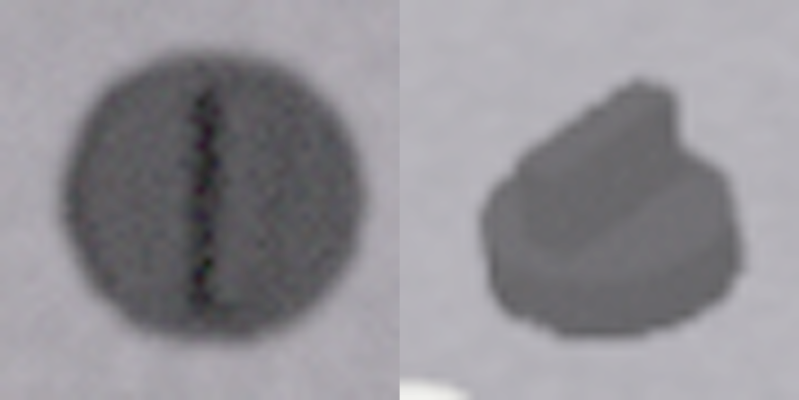

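```bash
cat > fit.py <<'E'
from h import *
from scipy.optimize import least_squares
R=lambda a:np.array([[np.cos(a),-np.sin(a),0],[np.sin(a),np.cos(a),0],[0,0,1]])
def U(q,P): return np.atleast_2d(P)@R(q[2]).T+[q[0],q[1],0]
def shl(sh,P): # points in shut position -> rotate about hinge; opens to -y
    h=np.array([.045,0,0]); return (np.atleast_2d(P)-h)@R(sh).T+h
if __name__=='__main__':
    t=lambda x,y:np.array([(x+.5)/5.6-.5+180,(y+.5)/5.6-.5+180])
    s=lambda x,y:np.array([(x+.5)/6-.5+270,(y+.5)/6-.5+190])
    C=[[.095,.085,.05],[.095,-.085,.05],[-.095,-.085,.05],[-.095,.085,.05]]
    obs=[('top',C[0],t(72,108)),('top',C[1],t(435,58)),('top',C[2],t(502,468)),('top',C[3],t(135,522)),('top',[0,0,.136],t(263,277)),
     ('scene',C[1],s(50,383)),('scene',C[0],s(490,502)),('scene',C[3],s(608,183)),('scene',[0,0,.136],s(353,91)),('top',[-.064,.0045,.105],t(280,436))]
    so=[('top',[-.064,-.00425,.105],t(509,226))]
    def f(q):
        r=[]
        for n,p,o in obs: r.append(proj(n,U(q,p))[0]-o)
        for n,p,o in so: r.append(proj(n,U(q,shl(q[3],p)))[0]-o)
        return np.ravel(r)
    for y0 in (0,.2,-.2,3.1):
        z=least_squares(f,[.5,.13,y0,.9]);print(np.round(z.x,4),z.cost)
        if z.cost<50: print(np.round(z.fun.reshape(-1,2),2).tolist())
    q=z.x
    # cap
    k=8.88
    ta=lambda x,y:np.array([x/k+363-.5,y/k+246-.5]); sa=lambda x,y:np.array([(x-400)/k+193-.5,y/k+155-.5])
    th=np.linspace(0,2*np.pi,180);c=.041
    rim=np.vstack([np.c_[c*np.cos(th),c*np.sin(th),0*th+z] for z in(0,.024)])
    def g(q):
        r=[]
        p=proj('top',U(q,rim));lo=p.min(0);hi=p.max(0);a=ta(65,49);b=ta(363,340)
        r+=list(lo-a)+list(hi-b)
        p=proj('scene',U(q,rim));lo=p.min(0);hi=p.max(0);a=sa(482,0);b=sa(743,337)
        r+=[lo[0]-a[0]]+list(hi-b)
        B=lambda x,y,z:[x,y,z]
        r+=list(proj('top',U(q,[.03,.009,.056]))[0]-ta(217,88))+list(proj('top',U(q,[-.03,.009,.056]))[0]-ta(211,312))
        return np.array(r)
    for y0 in(0,.1):
        z=least_squares(g,[.45,-.24,y0]);print(np.round(z.x,4),z.cost,np.round(z.fun,2).tolist())
    for v in [(.03,.009,.056),(.03,-.009,.056),(-.03,.009,.056),(-.03,-.009,.056),(.03,.009,.024)]:
        pp=proj('scene',U(z.x,v))[0];print(v,np.round([(pp[0]+.5-193)*k+400,(pp[1]+.5-155)*k]))
E
python3 fit.py
```

```text
[0.5628 0.1348 0.1556 1.1578] 30.17067629910408
[[-1.82, -2.0], [1.8, -3.5], [1.41, 0.27], [-2.41, 1.11], [0.07, -0.98], [-1.15, -2.2], [1.48, -1.58], [2.03, -3.1], [0.35, -1.12], [0.45, -1.07], [0.39, 0.09]]
[0.5628 0.1348 0.1556 1.1578] 30.170676299084622
[[-1.82, -2.0], [1.8, -3.5], [1.41, 0.27], [-2.41, 1.11], [0.07, -0.98], [-1.15, -2.2], [1.48, -1.58], [2.03, -3.1], [0.35, -1.12], [0.45, -1.07], [0.39, 0.09]]
[0.5628 0.1348 0.1556 1.1578] 30.1706762990818
[[-1.82, -2.0], [1.8, -3.5], [1.41, 0.27], [-2.41, 1.11], [0.07, -0.98], [-1.15, -2.2], [1.48, -1.58], [2.03, -3.1], [0.35, -1.12], [0.45, -1.07], [0.39, 0.09]]
[0.5628 0.1348 0.1556 1.1578] 30.170676299087475
[[-1.82, -2.0], [1.8, -3.5], [1.41, 0.27], [-2.41, 1.11], [0.07, -0.98], [-1.15, -2.2], [1.48, -1.58], [2.03, -3.1], [0.35, -1.12], [0.45, -1.07], [0.39, 0.09]]
[ 0.4734 -0.2535 -0.0253] 2.7185444187671357 [-0.27, -0.39, 0.99, 0.14, 1.07, 1.4, 0.03, 0.32, -0.41, 0.65, -0.62]
[ 0.4734 -0.2535 -0.0253] 2.7185444187663936 [-0.27, -0.39, 0.99, 0.14, 1.07, 1.4, 0.03, 0.32, -0.41, 0.65, -0.62]
(0.03, 0.009, 0.056) [570. 171.]
(0.03, -0.009, 0.056) [525. 154.]
(-0.03, 0.009, 0.056) [690.  81.]
(-0.03, -0.009, 0.056) [646.  65.]
(0.03, 0.009, 0.024) [582. 256.]
```

```bash
sed -i 's/    def f(q):/    def f(q,only=None):/; s/for n,p,o in obs: r.append(proj(n,U(q,p))\[0\]-o)/for n,p,o in obs: r.append((proj(n,U(q,np.array(p)*[q[4],q[5],1] if p[2]==.05 else p))[0]-o)*(1 if p[2]==.05 else 3))/; s/\[.5,.13,y0,.9\]/[.5,.13,y0,.9,1,1]/' fit.py; python3 fit.py | head -2
python3 - <<'E'
from h import *
for u,v in [(263,277)]:
    print(onz('top',(u+.5)/5.6-.5+180,(v+.5)/5.6-.5+180,.136), onz('scene',(353+.5)/6-.5+270,(91+.5)/6-.5+190,.136))
E
```

```text
[0.5621 0.1351 0.1506 1.1694 0.9759 0.9544] 30.26483623483127
[[-0.09, -1.22], [0.48, -1.91], [-0.59, 0.08], [-1.3, 0.1], [-0.17, -1.95], [1.04, -2.78], [-0.07, -2.94], [0.59, -2.88], [1.86, -3.8], [0.56, -2.2], [0.43, 0.1]]
[0.5606017  0.13492944 0.136     ] [0.56674899 0.13587641 0.136     ]Traceback (most recent call last):
  File "fit.py", line 20, in <module>
    z=least_squares(f,[.5,.13,y0,.9,1,1]);print(np.round(z.x,4),z.cost)
    return func(*args, **kwargs)
    result = trf(vector_fun.fun, vector_fun.jac, x0, f0, J0, lb, ub, ftol, xtol,
                 gtol, max_nfev, x_scale, loss_function, tr_solver,
                 tr_options.copy(), verbose, callback=callback_wrapped)
    return trf_no_bounds(
        fun, jac, x0, f0, J0, ftol, xtol, gtol, max_nfev, x_scale,
        loss_function, tr_solver, tr_options, verbose, callback=callback)
    J = jac(x)
    self._update_jac()
    ~~~~~~~~~~~~~~~~^^
    self.J = self.jac_wrapped(xp_copy(self.x), f0=self.f)
             ~~~~~~~~~~~~~~~~^^^^^^^^^^^^^^^^^^^^^^^^^^^^
    J, dct = approx_derivative(
             ~~~~~~~~~~~~~~~~~^
[... 514 characters left out ...]
    f = np.atleast_1d(self.fun(x, *self.args, **self.kwargs))
                      ~~~~~~~~^^^^^^^^^^^^^^^^^^^^^^^^^^^^^^
    return np.atleast_1d(self.fun(x))
                         ~~~~~~~~^^^
    return self.f(x, *self.args, **self.kwargs)
           ~~~~~~^^^^^^^^^^^^^^^^^^^^^^^^^^^^^^
  File "fit.py", line 16, in f
    for n,p,o in obs: r.append((proj(n,U(q,np.array(p)*[q[4],q[5],1] if p[2]==.05 else p))[0]-o)*(1 if p[2]==.05 else 3))
                                ~~~~^^^^^^^^^^^^^^^^^^^^^^^^^^^^^^^^^^^^^^^^^^^^^^^^^^^^^^
  File "h.py", line 12, in proj
    m=viewer.camera_model(name);k,d=K(m);T=np.array(m['world_from_camera'])
ValueError: time passes only in moves, steps and waits
```

```bash
cat > plan.py <<'E'
from fit import *
import math
def plan(tgts,start=None):
    """tgts: list of (x,y,z,psi,nrows); tool down; prints rows"""
    if start is None:
        s=manip.sense();p=np.array(s['position'],float);psi=s['eef_rot'][2]
    else: p=np.array(start[:3]);psi=start[3]
    out=[]
    for x,y,z,a,n in tgts:
        d=(np.array([x,y,z])-p)/n;da=((a-psi+np.pi)%(2*np.pi)-np.pi)/n
        for i in range(n):
            X=np.array([math.cos(psi),math.sin(psi),0]);Y=np.array([math.sin(psi),-math.cos(psi),0])
            out.append([d@X*1e3,d@Y*1e3,-d[2]*1e3,-da]);psi+=da
        p=np.array([x,y,z])
    for i,r in enumerate(out):
        print(' '.join(f'{v:.1f}' for v in r[:3]),f'{r[3]:.3f}',end='; ' if (i+1)%8 else '\n')
    print()
    mx=np.array(out);print('max step',np.linalg.norm(mx[:,:3],axis=1).max(),'turn',abs(mx[:,3]).max())
q=np.array([.5615,.135,.152]);SH=1.165
def pushpose(sh,off,along=-.060):
    P=U(q,shl(sh,[along,-.009-off,0]))[0];return P[0],P[1],q[2]+sh
E
cat > st.py <<'E'
from h import *
s=manip.sense();print({k:np.round(s[k],4).tolist() for k in('time','joint_positions','position','eef_rot','contact_force','ft_torque','gripper_width')})
E
python3 - <<'E'
from plan import *
x,y,a=pushpose(SH,.0145+.025);print(x,y,a)
plan([(x,y,.2,a,16),(x,y,.08,a,8)])
E
```

```text
0.6265640715950651 0.02799983612817021 1.317
-36.8 -25.5 1.9 0.095; -39.1 -21.9 1.9 0.095; -41.0 -18.1 1.9 0.095; -42.5 -14.2 1.9 0.095; -43.6 -10.1 1.9 0.095; -44.4 -5.9 1.9 0.095; -44.8 -1.7 1.9 0.095; -44.7 2.6 1.9 0.095
-44.3 6.8 1.9 0.095; -43.4 11.0 1.9 0.095; -42.2 15.0 1.9 0.095; -40.6 18.9 1.9 0.095; -38.6 22.7 1.9 0.095; -36.3 26.3 1.9 0.095; -33.6 29.6 1.9 0.095; -30.7 32.6 1.9 0.095
0.0 0.0 15.0 -0.000; 0.0 0.0 15.0 -0.000; 0.0 0.0 15.0 -0.000; 0.0 0.0 15.0 -0.000; 0.0 0.0 15.0 -0.000; 0.0 0.0 15.0 -0.000; 0.0 0.0 15.0 -0.000; 0.0 0.0 15.0 -0.000

max step 44.836282897726186 turn 0.09486578087146301
```

>>> jog_arm(motion="-37 -25 2 0.095; -39 -22 2 0.095; -41 -18 2 0.095; -42 -14 2 0.095; -44 -10 2 0.095; -44 -6 2 0.095; -45 -2 2 0.095; -45 3 2 0.095", fingers=0)

```text
time: 0.9
position: [0.4087, 0.3109, 0.2151]
eef_rot: [-3.141, -0.0, 2.071]
contact_force: [0.4, -0.8, 0.6]
gripper_width: -0.0003
```

>>> jog_arm(motion="-44 7 2 0.095; -43 11 2 0.095; -42 15 2 0.095; -41 19 2 0.095; -39 23 2 0.095; -36 26 2 0.095; -34 30 2 0.095; -31 33 2 0.095")

```text
time: 1.7
position: [0.628, 0.027, 0.1989]
eef_rot: [-3.141, 0.0, 1.311]
contact_force: [0.2, 0.6, 0.7]
gripper_width: -0.0001
```

```bash
python3 st.py
python3 - <<'E'
from plan import *
x,y,a=pushpose(SH,.0145+.025);print(x,y,a)
plan([(x,y,.1,a,8)])
E
```

```text
{'time': 1.7, 'joint_positions': [-0.4943, 0.4804, 0.5316, 1.6521, -0.2685, 1.083, -0.1447], 'position': [0.628, 0.027, 0.1989], 'eef_rot': [-3.1411, 0.0, 1.3114], 'contact_force': [0.1695, 0.6156, 0.6968], 'ft_torque': [-0.0111, -0.0593, -0.0045], 'gripper_width': -0.0001}
0.6265640715950651 0.02799983612817021 1.317
0.1 -0.2 12.4 -0.001; 0.1 -0.2 12.4 -0.001; 0.1 -0.2 12.4 -0.001; 0.1 -0.2 12.4 -0.001; 0.1 -0.2 12.4 -0.001; 0.1 -0.2 12.4 -0.001; 0.1 -0.2 12.4 -0.001; 0.1 -0.2 12.4 -0.001

max step 12.364697372240316 turn 0.0006953198528361071
```

>>> jog_arm(motion="0 0 10 0; 0 0 10 0; 0 0 10 0; 0 0 10 0; 0 0 10 0; 0 0 10 0; 0 0 5 0; 0 0 0 0")

```text
time: 2.5
position: [0.6268, 0.0285, 0.1334]
eef_rot: [-3.14, 0.001, 1.315]
contact_force: [-0.5, 0.1, 1.1]
gripper_width: -0.0003
```

```bash
cat > look.py <<'E'
import sys
from h import *
tag=sys.argv[1];ct=[int(a) for a in sys.argv[2].split(',')];cs=[int(a) for a in sys.argv[3].split(',')]
o=[]
for n,(u,v,w) in(('top',ct),('scene',cs)):
    f=viewer.grab_frame(n);cv2.imwrite(f'pics/{tag}_{n}.png',f)
    c=f[v:v+w,u:u+w];k=400/w
    c=cv2.warpAffine(f,np.array([[k,0,-k*u],[0,k,-k*v]],float),(400,400),flags=cv2.INTER_CUBIC)
    o.append(np.clip((c/255.)**.7*255,0,255).astype('uint8'))
cv2.imwrite(f'pics/{tag}.png',np.hstack(o))
E
python3 look.py v1 180,180,100 270,160,100
```

```text
(no output)
```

View pics/v1.png

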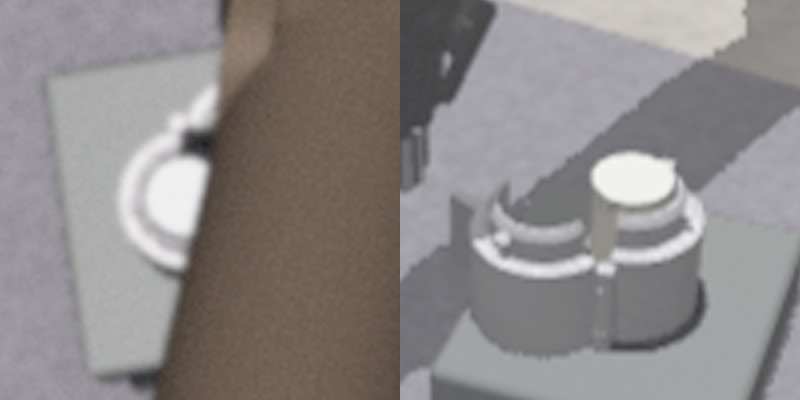

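Run:
```python
from plan import *
s=manip.sense();P=np.array(s['position']);print((proj('scene',P)-[270,160])*4)
f=cv2.imread('pics/v1_scene.png')[150:240,225:345]
cv2.imwrite('pics/v1z.png',cv2.resize(f,None,fx=6,fy=6,interpolation=cv2.INTER_CUBIC))
print((proj('scene',P)-[225,150])*6)
Q=U(q,[[0,0,.136],[.045,0,.11],[-.064,.0045,.105]]);print((proj('scene',Q)-[225,150])*6)
print((proj('scene',U(q,shl(SH,[[-.064,-.009,.105],[-.064,-.009,.055],[-.038,-.009,.105]])))-[225,150])*6)
```

```text
[[  5.00374909 181.35229179]]
[[277.50562363 332.02843769]]
[[624.71245311 320.00111595]
 [583.29249408 450.55001611]
 [681.20259231 291.44902431]]
[[349.17994953 341.27018578]
 [351.40901614 442.00923725]
 [398.30121822 371.16263988]]
```

View pics/v1z.png

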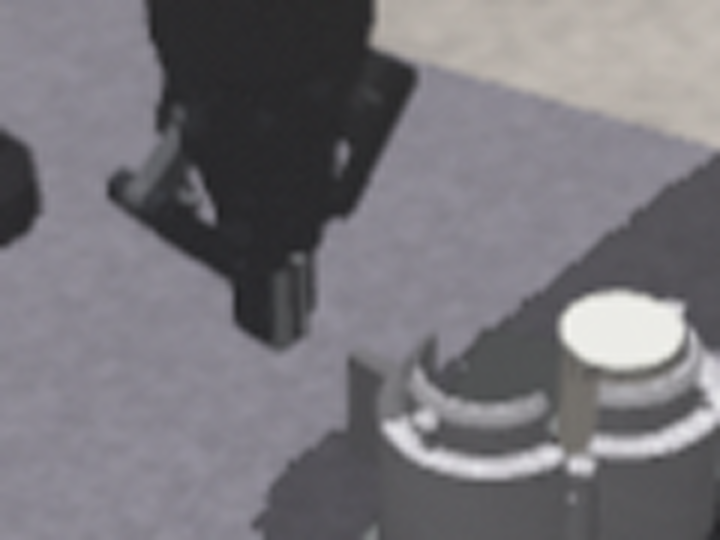

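>>> jog_arm(motion="0 0 10 0; 0 0 10 0; 0 0 10 0; 0 0 10 0; 0 0 10 0; 0 0 3 0; 0 0 0 0; 0 0 0 0")

```text
time: 3.4
position: [0.6275, 0.0282, 0.0815]
eef_rot: [3.141, -0.0, 1.315]
contact_force: [-0.8, -0.8, -0.7]
gripper_width: 0.0001
```

Run:
```python
from plan import *
s=manip.sense();print(s['position'],s['contact_force'])
T=[pushpose(SH,.0145+.005)+(4,)]
T+=[pushpose(SH-(SH)*i/12,.0145+.003)+(1,) for i in range(1,13)]
plan([(a,b,.08,c,n) for a,b,c,n in T])
```

```text
[0.62753786 0.02823676 0.08147591] [-0.773014   -0.79018626 -0.7126836 ]
-0.1 -5.2 0.4 -0.001; -0.1 -5.2 0.4 -0.001; -0.1 -5.2 0.4 -0.001; -0.1 -5.2 0.4 -0.001; -2.1 -12.3 -0.0 0.097; -2.1 -10.3 -0.0 0.097; -2.1 -10.3 -0.0 0.097; -2.1 -10.3 -0.0 0.097
-2.1 -10.3 -0.0 0.097; -2.1 -10.3 -0.0 0.097; -2.1 -10.3 -0.0 0.097; -2.1 -10.3 -0.0 0.097; -2.1 -10.3 -0.0 0.097; -2.1 -10.3 -0.0 0.097; -2.1 -10.3 -0.0 0.097; -2.1 -10.3 -0.0 0.097

max step 12.4761652749614 turn 0.09708333333333385
```

>>> jog_arm(motion="0 -5 0 0; 0 -5 0 0; 0 -5 0 0; 0 -5 0 0; -2 -12 0 0.097; -2 -10 0 0.097; -2 -10 0 0.097; -2 -10 0 0.097")

```text
time: 4.2
position: [0.5666, 0.042, 0.0817]
eef_rot: [3.14, -0.001, 0.922]
contact_force: [2.5, -0.2, -1.1]
gripper_width: 0.0
```

>>> jog_arm(motion="-2 -10 0 0.097; -2 -10 0 0.097; -2 -10 0 0.097; -2 -10 0 0.097; -2 -10 0 0.097; -2 -10 0 0.097; 0 0 0 0; 0 0 0 0")

```text
time: 5.0
position: [0.5197, 0.0809, 0.0814]
eef_rot: [-3.141, -0.0, 0.348]
contact_force: [0.2, 0.1, 0.4]
gripper_width: 0.0001
```

```bash
python3 st.py; python3 look.py v2 180,180,100 270,160,100;  python3 - <<'E'
from plan import *
T=[pushpose(SH-SH*i/12,.0145+.003)+(1,) for i in (11,12)]+[pushpose(0,.0145-.00)+(2,)]
plan([(a,b,.08,c,n) for a,b,c,n in T])
E
```

```text
{'time': 5.0, 'joint_positions': [-0.8117, 0.5279, 0.7508, 2.0189, -0.5072, 0.7864, -0.9817], 'position': [0.5197, 0.0809, 0.0814], 'eef_rot': [-3.1415, -0.0004, 0.3484], 'contact_force': [0.2188, 0.0643, 0.4323], 'ft_torque': [0.0065, 0.026, 0.0067], 'gripper_width': 0.0001}
-5.4 -12.3 1.4 0.098; -2.1 -10.3 -0.0 0.097; 0.0 -1.5 -0.0 -0.000; 0.0 -1.5 -0.0 -0.000; 
max step 13.530508686217216 turn 0.09787907595095602
```

View pics/v2.png

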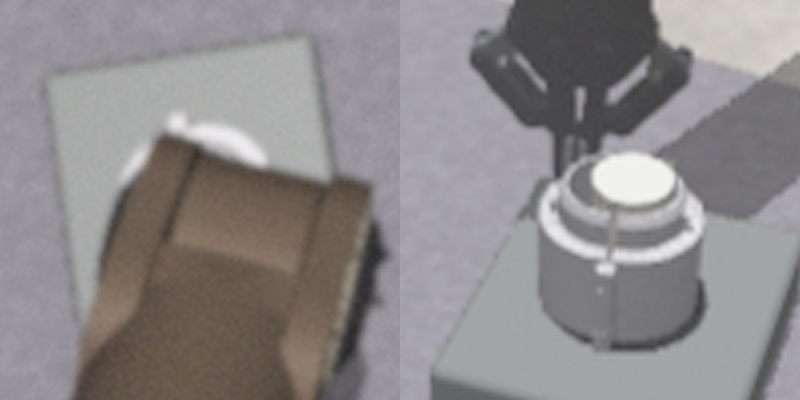

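>>> jog_arm(motion="-5 -12 0 0.097; -2 -9 0 0.097; 0 -2 0 0; 0 -2 0 0; 0 0 0 0; 0 0 0 0; 0 0 0 0; 0 0 0 0")

```text
time: 5.9
position: [0.5063, 0.102, 0.0813]
eef_rot: [3.142, 0.0, 0.151]
contact_force: [-0.9, -3.6, 1.4]
gripper_width: 0.0004
```

```bash
python3 st.py
python3 - <<'E'
from plan import *
s=manip.sense()
P=(np.array(s['position'])-[q[0],q[1],0])@R(q[2]);print('unit frame',P)
E
```

```text
{'time': 5.9, 'joint_positions': [-0.902, 0.5332, 0.8093, 2.0434, -0.5447, 0.7894, -1.1839], 'position': [0.5063, 0.102, 0.0813], 'eef_rot': [3.1415, 0.0001, 0.1509], 'contact_force': [-0.868, -3.6284, 1.395], 'ft_torque': [-0.4567, 0.1675, 0.0363], 'gripper_width': 0.0004}
unit frame [-0.05960788 -0.02429858  0.08127307]
```

>>> jog_arm(motion="0 -1 0 0; 0 -1 0 0; 0 -1 0 0; 0 0 0 0; 0 0 0 0; 0 0 0 0; 0 0 0 0; 0 0 0 0")

```text
time: 6.7
position: [0.5057, 0.1041, 0.0813]
eef_rot: [3.14, 0.0, 0.15]
contact_force: [-0.8, -5.8, 1.0]
gripper_width: -0.0
```

>>> jog_arm(motion="0 -1 0 0; 0 -1 0 0; 0 -1 0 0; 0 0 0 0; 0 0 0 0; 0 0 0 0; 0 0 0 0; 0 0 0 0")

```text
time: 7.5
position: [0.5057, 0.1043, 0.0813]
eef_rot: [3.137, -0.0, 0.148]
contact_force: [0.1, -13.7, 0.9]
gripper_width: -0.0002
```

Run:
```python
from plan import *
s=manip.sense()
P=(np.array(s['position'])-[q[0],q[1],0])@R(q[2]);print('unit frame',P)
x,y,a=pushpose(0,.0145+.02)
plan([(x,y,.081,a,2),(x,y,.2,a,6),(.4734,-.2535,.15,-.025,8)])
```

```text
unit frame [-0.05979055 -0.02189688  0.08132662]
-0.1 10.8 0.2 -0.002; -0.1 10.8 0.2 -0.002; 0.0 0.0 -19.8 -0.000; 0.0 0.0 -19.8 -0.000; 0.0 0.0 -19.8 -0.000; 0.0 0.0 -19.8 -0.000; 0.0 0.0 -19.8 -0.000; 0.0 0.0 -19.8 -0.000
-10.7 40.9 6.3 0.022; -9.8 41.1 6.3 0.022; -8.9 41.3 6.3 0.022; -8.0 41.5 6.3 0.022; -7.1 41.7 6.3 0.022; -6.2 41.8 6.3 0.022; -5.2 42.0 6.3 0.022; -4.3 42.1 6.3 0.022

max step 42.743378892501234 turn 0.022125000000000006
```

>>> jog_arm(motion="0 13 0 0; 0 13 0 0; 0 0 -20 0; 0 0 -20 0; 0 0 -20 0; 0 0 -20 0; 0 0 -20 0; 0 0 -20 0")

```text
time: 8.3
position: [0.5094, 0.0825, 0.2022]
eef_rot: [-3.141, -0.0, 0.151]
contact_force: [0.6, 0.8, -1.2]
gripper_width: -0.0001
```

>>> jog_arm(motion="-10.5 41 6 0.022; -10 41 6 0.022; -9 41 6 0.022; -8 41.5 6 0.022; -7 41.5 6 0.022; -6 42 6 0.022; -5 42 6 0.022; -4.5 42 6 0.022", fingers=0.6)

```text
time: 9.1
position: [0.4738, -0.255, 0.1531]
eef_rot: [-3.141, -0.001, -0.025]
contact_force: [-0.6, 0.4, 0.3]
gripper_width: 0.051
```

```bash
python3 st.py; python3 look.py v3 180,180,100 270,160,100;  python3 - <<'E'
import cv2,numpy as np
o=[]
for n,(u,v) in(('top',(360,240)),('scene',(180,130))):
    f=cv2.imread(f'pics/v3_{n}.png')[v:v+75,u:u+75];o.append(cv2.resize(f,(400,400),interpolation=cv2.INTER_CUBIC))
cv2.imwrite('pics/v3b.png',np.clip((np.hstack(o)/255.)**.5*255,0,255))
E
```

```text
{'time': 9.1, 'joint_positions': [-0.2931, 0.4833, 0.9389, 1.9385, -0.4775, 0.9587, -0.7205], 'position': [0.4738, -0.255, 0.1531], 'eef_rot': [-3.1409, -0.0011, -0.0253], 'contact_force': [-0.5532, 0.3856, 0.3431], 'ft_torque': [0.0536, -0.0775, -0.007], 'gripper_width': 0.051}[ WARN:0@0.082] global loadsave.cpp:1063 imwrite_ Unsupported depth image for selected encoder is fallbacked to CV_8U.
```

View pics/v3.png

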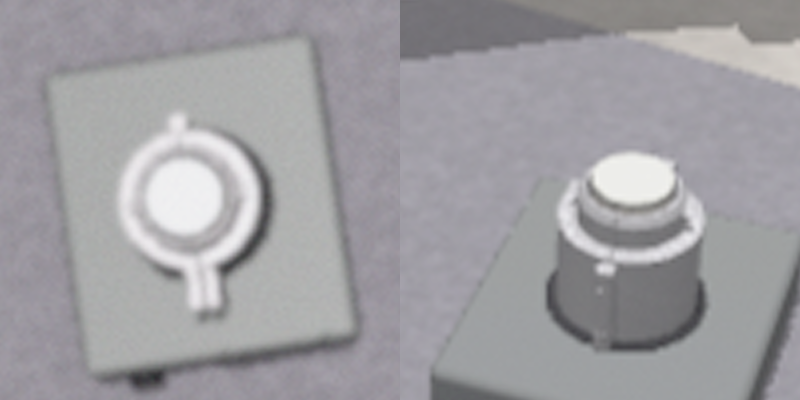

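View pics/v3b.png

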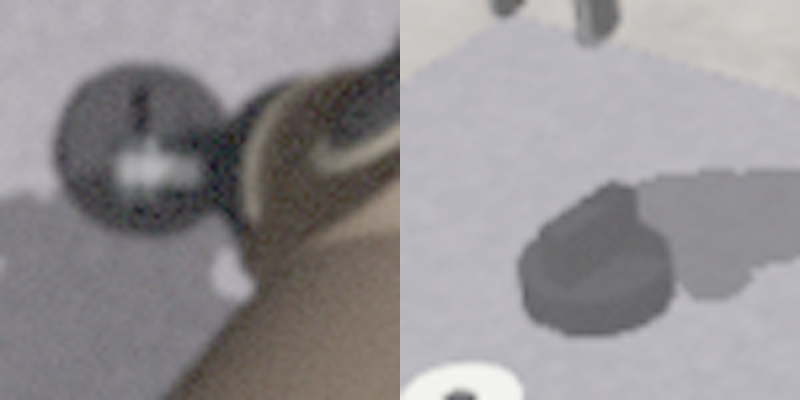

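>>> jog_arm(motion="0 -1.5 20 0; 0 0 20 0; 0 0 20 0; 0 0 20 0; 0 0 20 0; 0 0 15 0; 0 0 8 0; 0 0 3 0")

```text
time: 10.0
position: [0.4738, -0.2517, 0.0268]
eef_rot: [-3.141, 0.001, -0.025]
contact_force: [-0.2, -1.2, -0.2]
gripper_width: 0.0513
```

>>> jog_arm(motion="0 0 0 0; 0 0 0 0; 0 0 0 0; 0 0 0 0; 0 0 0 0; 0 0 0 0; 0 0 0 0; 0 0 0 0", fingers=0)

```text
time: 10.8
position: [0.4745, -0.2523, 0.0282]
eef_rot: [3.141, -0.002, -0.025]
contact_force: [-0.5, -0.5, 7.2]
gripper_width: 0.0169
```

```bash
python3 st.py; python3 look.py v4 360,240,75 180,130,75
```

```text
{'time': 10.8, 'joint_positions': [-0.1545, 0.6532, 0.7548, 2.0219, -0.6754, 0.7296, -0.5714], 'position': [0.4745, -0.2523, 0.0282], 'eef_rot': [3.1412, -0.0017, -0.0252], 'contact_force': [-0.523, -0.5093, 7.1897], 'ft_torque': [-0.0377, 0.1853, -0.085], 'gripper_width': 0.0169}
```

View pics/v4.png

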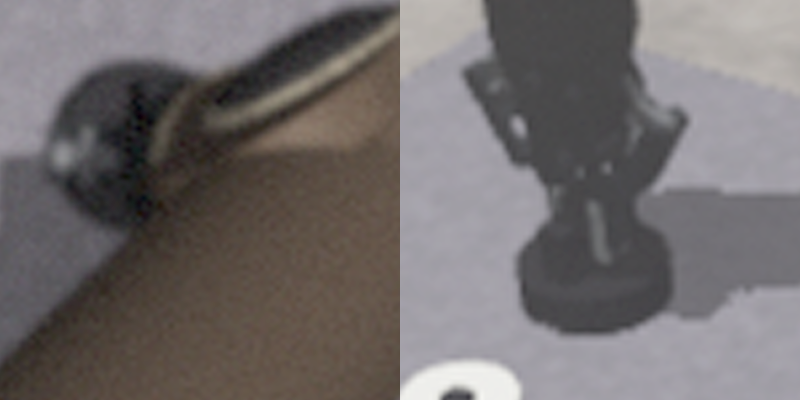

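Run:
```python
from plan import *
f=cv2.imread('pics/v3_top.png');c=f[180:280,180:280]
c6=cv2.resize(c,(600,600),interpolation=cv2.INTER_CUBIC)
g=cv2.imread('pics/v3_scene.png')[185:265,300:380];g6=cv2.resize(g,(600,600),interpolation=cv2.INTER_CUBIC)
cv2.imwrite('pics/v3t.png',c6);cv2.imwrite('pics/v3s.png',g6)
gray=cv2.cvtColor(c6,cv2.COLOR_BGR2GRAY)
_,b=cv2.threshold(gray,195,255,0);cv2.imwrite('pics/bt.png',b)
```

```text
(no output)
```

View pics/v3t.png

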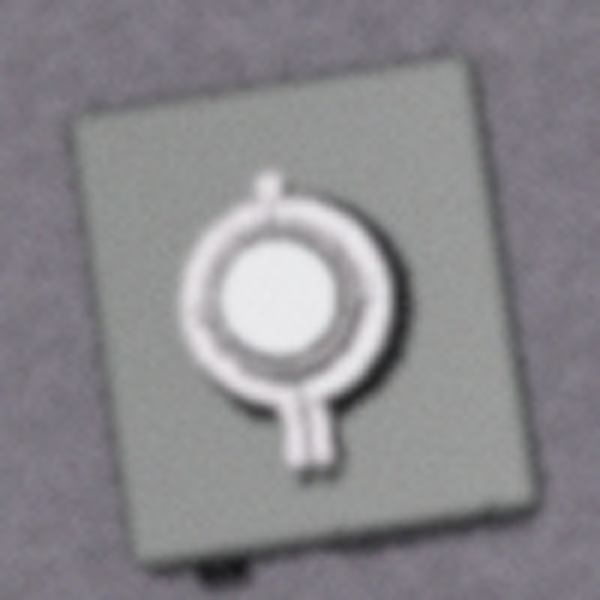

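View pics/v3s.png

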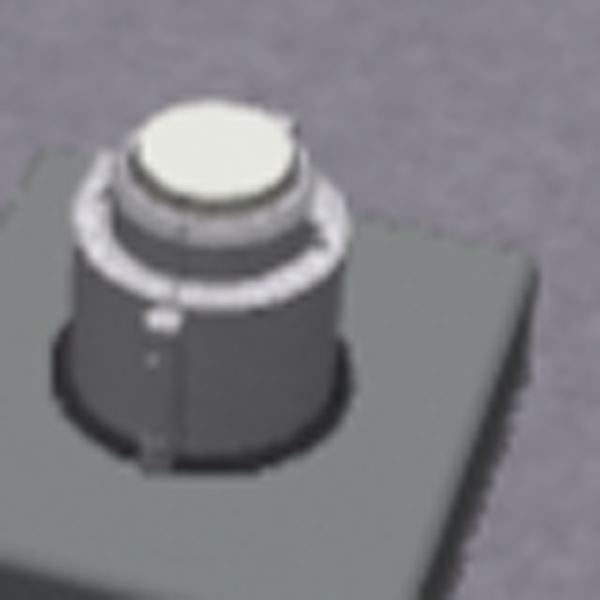

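Run:
```python
from plan import *
t=lambda x,y:((x+.5)/6-.5+180,(y+.5)/6-.5+180)
s=lambda x,y:((x+.5)/7.5-.5+300,(y+.5)/7.5-.5+185)
print('ring',onz('top',*t(287.5,301.5),.110),'cart',onz('top',*t(279,298),.136))
w=np.linalg.norm(onz('top',*t(180,301),.110)-onz('top',*t(395,301),.110));print('dia',w)
a=onz('top',*t(269,180),.110);b=onz('top',*t(314,465),.105);d=a-b;print('seam',a,b,math.atan2(d[1],d[0]),np.linalg.norm(d))
print('scene cart',onz('scene',*s(216,150),.136))
th=np.linspace(0,2*np.pi,100)
for qq in (q,):
  for r,z in((.04,.11),(.022,.136)):
    p=proj('scene',U(qq,np.c_[r*np.cos(th),r*np.sin(th),0*th+z]));p=(p+.5-[300,185])*7.5;print(z,p.min(0),p.max(0))
    p=proj('top',U(qq,np.c_[r*np.cos(th),r*np.sin(th),0*th+z]));p=(p+.5-180)*6;print(z,p.min(0),p.max(0))
```

```text
ring [0.56010507 0.13546309 0.11      ] cart [0.56015176 0.13598933 0.136     ]
dia 0.08309719215157853
seam [0.60712425 0.14324779 0.11      ] [0.49729658 0.12495734 0.105     ] 0.1650231789664142 0.11145249158215048
scene cart [0.56622069 0.13549971 0.136     ]
0.11 [ 81.25162636 128.68381099] [355.23747651 299.73778443]
0.11 [185.87856071 195.09012936] [392.82698371 402.28449712]
0.136 [145.64125045  95.58751552] [298.97983068 188.64404139]
0.136 [223.97099404 236.73149842] [340.43904596 353.33799758]
```

Run:
```python
from plan import *
s=manip.sense();p=s['position']
plan([(p[0],p[1],.19,s['eef_rot'][2],4),(.562,.1356,.195,.157+np.pi/2,18),(.562,.1356,.195,.157+np.pi/2,2)])
```

```text
0.0 0.0 -40.5 -0.000; 0.0 0.0 -40.5 -0.000; 0.0 0.0 -40.5 -0.000; 0.0 0.0 -40.5 -0.000; 4.3 -21.7 -0.3 -0.097; 6.4 -21.1 -0.3 -0.097; 8.4 -20.4 -0.3 -0.097; 10.4 -19.5 -0.3 -0.097
12.2 -18.4 -0.3 -0.097; 14.0 -17.1 -0.3 -0.097; 15.6 -15.7 -0.3 -0.097; 17.0 -14.1 -0.3 -0.097; 18.3 -12.4 -0.3 -0.097; 19.4 -10.5 -0.3 -0.097; 20.3 -8.6 -0.3 -0.097; 21.1 -6.6 -0.3 -0.097
21.6 -4.5 -0.3 -0.097; 22.0 -2.4 -0.3 -0.097; 22.1 -0.2 -0.3 -0.097; 22.0 1.9 -0.3 -0.097; 21.7 4.0 -0.3 -0.097; 21.2 6.1 -0.3 -0.097; 0.0 0.0 -0.0 -0.000; 0.0 0.0 -0.0 -0.000

max step 40.45879047553945 turn 0.09739221977193985
```

Lifting gently first.

>>> jog_arm(motion="0 0 -20 0; 0 0 -40 0; 0 0 -50 0; 0 0 -50 0; 4 -22 0 -0.097; 6.5 -21 0 -0.097; 8.5 -20.5 0 -0.097; 10.5 -19.5 0 -0.097")

```text
time: 11.7
position: [0.4931, -0.1642, 0.1874]
eef_rot: [-3.141, -0.0, 0.367]
contact_force: [-0.3, 0.7, -1.9]
gripper_width: 0.0172
```

>>> jog_arm(motion="12 -18.5 0 -0.097; 14 -17 -0.5 -0.097; 15.5 -15.5 -0.5 -0.097; 17 -14 -0.5 -0.097; 18.5 -12.5 -0.5 -0.097; 19.5 -10.5 -0.5 -0.097; 20.5 -8.5 -0.5 -0.097; 21 -6.5 -0.5 -0.097")

```text
time: 12.5
position: [0.5328, 0.0077, 0.1907]
eef_rot: [-3.141, 0.0, 1.143]
contact_force: [-0.6, 1.1, -1.9]
gripper_width: 0.0167
```

>>> jog_arm(motion="21.5 -4.5 0 -0.097; 22 -2.5 0 -0.097; 22 0 0 -0.097; 22 2 0 -0.097; 21.5 4 0 -0.097; 21 6 0 -0.097; 0 0 0 0; 0 0 0 0")

```text
time: 13.3
position: [0.5625, 0.1352, 0.1905]
eef_rot: [-3.141, 0.0, 1.721]
contact_force: [-0.0, -0.3, -2.0]
gripper_width: 0.0172
```

```bash
python3 st.py; python3 look.py v5 180,180,100 285,140,100
```

```text
{'time': 13.3, 'joint_positions': [-0.6927, 0.3954, 0.4927, 1.7853, -0.2156, 1.0154, 0.0322], 'position': [0.5625, 0.1352, 0.1905], 'eef_rot': [-3.1407, 0.0005, 1.7206], 'contact_force': [-0.0461, -0.2865, -2.002], 'ft_torque': [-0.0497, 0.0025, -0.044], 'gripper_width': 0.0172}
```

View pics/v5.png

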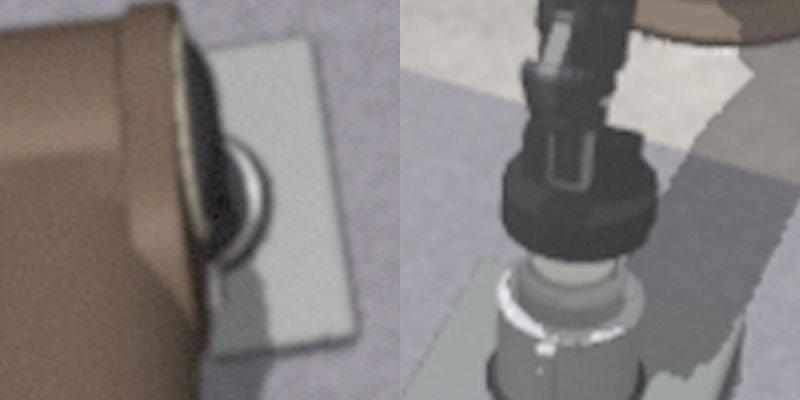

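Run:
```python
from plan import *
f=cv2.imread('pics/v5_scene.png')[165:245,295:375];f=cv2.resize(f,(600,600),interpolation=cv2.INTER_CUBIC)
f=np.clip((f/255.)**.55*255,0,255).astype('uint8')
cv2.imwrite('pics/v5s.png',f)
th=np.linspace(0,2*np.pi,200)
def bb(n,c,r,z,o,k):
    p=proj(n,np.c_[c[0]+r*np.cos(th),c[1]+r*np.sin(th),0*th+z]);p=(p+.5-o)*k;return np.round([*p.min(0),*p.max(0)],1)
for dz in(.028,):
    print('cap lo',bb('scene',(.5625,.1352),.041,.1905-dz,[295,165],7.5),'hi',bb('scene',(.5625,.1352),.041,.1905-dz+.024,[295,165],7.5))
print('pot ring',bb('scene',(.5625,.1355),.04,.11,[295,165],7.5), 'neck',bb('scene',(.5625,.1355),.03,.125,[295,165],7.5))
```

```text
cap lo [118.3 136.3 409.8 308.2] hi [120.3  67.9 416.7 237.6]
pot ring [118.6 280.9 392.9 452.3] neck [154.2 261.3 362.  389.1]
```

View pics/v5s.png

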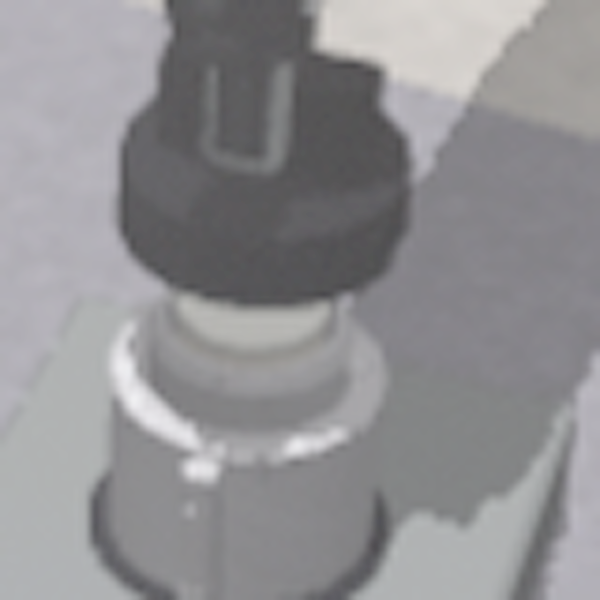

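Run:
```python
from plan import *
P=np.array([.5625,.1355,.12])
J=np.array([(proj('scene',P+d)-proj('scene',P))[0]/1e-3*1e-3*1e0 for d in np.eye(3)*1e-3]).T
print('px per mm',J)
# v4: cap on desk, gripped; predicted bbox in scene for cap at TCP
th=np.linspace(0,2*np.pi,200)
def bb(n,c,r,z,o,k):
    p=proj(n,np.c_[c[0]+r*np.cos(th),c[1]+r*np.sin(th),0*th+z]);p=(p+.5-o)*k;return np.round([*p.min(0),*p.max(0)],1)
k=400/75
for z in(0,.024):print('v4 scene',bb('scene',(.4745,-.2523),.041,z,[180,130],k)+[400,0,400,0],'top',bb('top',(.4745,-.2523),.041,z,[360,240],k))
```

```text
px per mm [[-0.20136724  0.4138492   0.02279583]
 [ 0.24771514  0.13982196 -0.35843131]]
v4 scene [530.8 250.1 683.4 337.6] top [ 51.1  57.4 224.  231.6]
v4 scene [524.7 213.6 679.2 300.2] top [ 60.6  57.  236.8 234.6]
```

Run:
```python
from plan import *
plan([(.5645,.1335,.162,1.728,8)])
```

```text
-0.1 0.2 3.6 -0.001; -0.1 0.2 3.6 -0.001; -0.1 0.2 3.6 -0.001; -0.1 0.2 3.6 -0.001; -0.1 0.2 3.6 -0.001; -0.1 0.2 3.6 -0.001; -0.1 0.2 3.6 -0.001; -0.1 0.2 3.6 -0.001

max step 3.5940907247415095 turn 0.0011734651089320147
```

>>> jog_arm(motion="-1 1 4 -0.007; -1 0.7 4 0; 0 0 4 0; 0 0 4 0; 0 0 4 0; 0 0 4 0; 0 0 4 0; 0 0 0 0")

```text
time: 14.2
position: [0.5645, 0.1335, 0.1621]
eef_rot: [-3.141, 0.0, 1.728]
contact_force: [0.0, 0.7, -1.9]
gripper_width: 0.0171
```

```bash
python3 st.py; python3 look.py v6 195,195,70 295,165,80
python3 - <<'E'
import cv2,numpy as np
f=cv2.imread('pics/v6_scene.png')[175:235,300:360];f=cv2.resize(f,(600,600),interpolation=cv2.INTER_CUBIC)
g=cv2.imread('pics/v6_top.png')[200:260,200:260]
cv2.imwrite('pics/v6s.png',np.clip((f/255.)**.6*255,0,255).astype('uint8'))
E
```

```text
{'time': 14.2, 'joint_positions': [-0.6751, 0.4301, 0.4789, 1.8098, -0.2367, 0.9595, 0.0606], 'position': [0.5645, 0.1335, 0.1621], 'eef_rot': [-3.1406, 0.0002, 1.7278], 'contact_force': [0.014, 0.686, -1.9434], 'ft_torque': [-0.0105, -0.007, 0.0066], 'gripper_width': 0.0171}
```

View pics/v6.png

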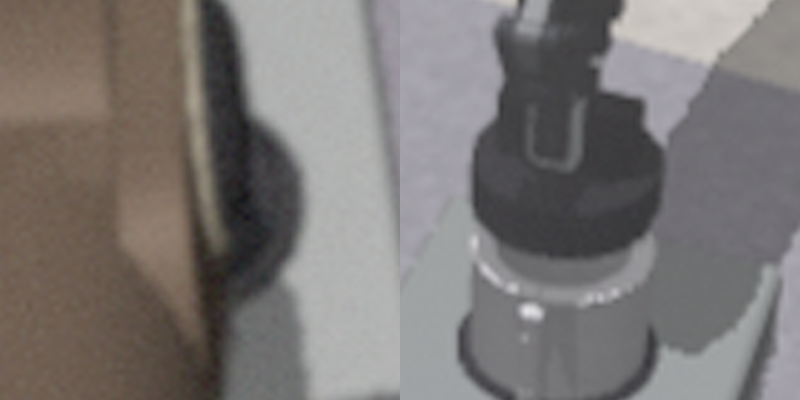

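View pics/v6s.png

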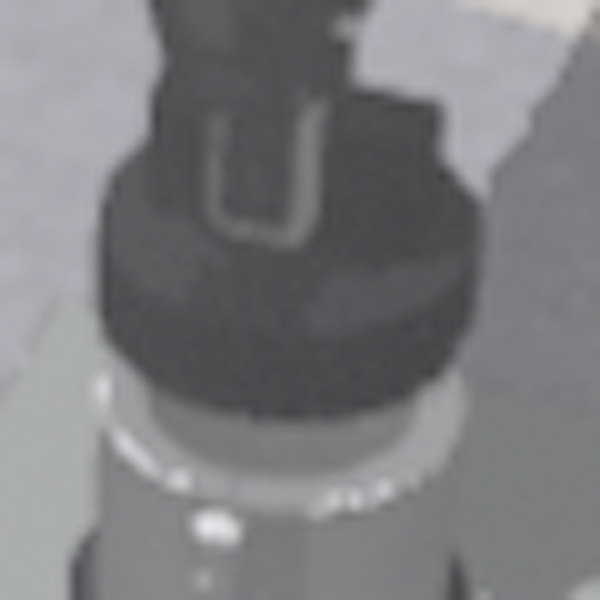

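Run:
```python
from plan import *
th=np.linspace(0,2*np.pi,400)
def bb(n,c,r,z,o,k):
    p=proj(n,np.c_[c[0]+r*np.cos(th),c[1]+r*np.sin(th),0*th+z]);i=p[:,0].argmax();p=(p+.5-o)*k;return np.round([*p.min(0),*p.max(0),p[i,1]],1)
C=(.5645,.1335)
for z in (.134,.158):print('cap',bb('scene',C,.041,z,[300,175],10),'top',bb('top',C,.041,z,195,400/70))
print('ring',bb('scene',C,.040,.11,[300,175],10))
print('neck',bb('scene',C,.030,.11,[300,175],10))
# fit centre of ring in top & cap
```

```text
cap [ 93.5 188.8 474.7 421.2 312.6] top [ 84.3  84.9 290.7 291.5 187.2]
cap [ 95.8 101.  483.4 330.9 223.2] top [ 75.7  79.4 286.5 290.4 183.8]
ring [ 95.9 276.6 461.7 505.4 397. ]
neck [141.3 303.6 415.6 475.1 394.5]
```

>>> jog_arm(motion="0 0 2 0; 0 0 2 0; 0 0 2 0; 0 0 1 0; 0 0 0 0; 0 0 0 0; 0 0 0 0; 0 0 0 0")

```text
time: 15.1
position: [0.565, 0.1335, 0.1559]
eef_rot: [3.141, -0.0, 1.728]
contact_force: [0.5, 0.8, -2.5]
gripper_width: 0.0169
```

```bash
python3 st.py
```

```text
{'time': 15.1, 'joint_positions': [-0.6722, 0.4375, 0.4758, 1.8156, -0.2417, 0.9459, 0.0648], 'position': [0.565, 0.1335, 0.1559], 'eef_rot': [3.1415, -0.0001, 1.7278], 'contact_force': [0.5101, 0.759, -2.5236], 'ft_torque': [0.0085, -0.0197, -0.0073], 'gripper_width': 0.0169}
```

>>> jog_arm(motion="0 0 1 0; 0 0 1 0; 0 0 1 0; 0 0 1 0; 0 0 0 0; 0 0 0 0; 0 0 0 0; 0 0 0 0")

```text
time: 15.9
position: [0.5649, 0.1335, 0.1518]
eef_rot: [3.141, -0.0, 1.728]
contact_force: [-0.6, 0.4, -2.3]
gripper_width: 0.0169
```

```bash
python3 st.py
```

```text
{'time': 15.9, 'joint_positions': [-0.6703, 0.4423, 0.4739, 1.8192, -0.2447, 0.9379, 0.0673], 'position': [0.5649, 0.1335, 0.1518], 'eef_rot': [3.1415, -0.0001, 1.7278], 'contact_force': [-0.6076, 0.4178, -2.3315], 'ft_torque': [-0.0016, -0.0112, -0.0107], 'gripper_width': 0.0169}
```

>>> jog_arm(motion="0 0 1 0; 0 0 1 0; 0 0 1 0; 0 0 1 0; 0 0 0 0; 0 0 0 0; 0 0 0 0; 0 0 0 0")

```text
time: 16.7
position: [0.565, 0.1335, 0.1478]
eef_rot: [3.142, -0.0, 1.728]
contact_force: [0.8, -0.5, -1.9]
gripper_width: 0.0173
```

```bash
python3 st.py; python3 look.py v7 195,195,70 295,165,80
```

```text
{'time': 16.7, 'joint_positions': [-0.6686, 0.4472, 0.4718, 1.8228, -0.2478, 0.9299, 0.0698], 'position': [0.565, 0.1335, 0.1478], 'eef_rot': [3.1415, -0.0001, 1.7278], 'contact_force': [0.8013, -0.4782, -1.9393], 'ft_torque': [-0.0077, -0.0118, -0.0302], 'gripper_width': 0.0173}
```

View pics/v7.png

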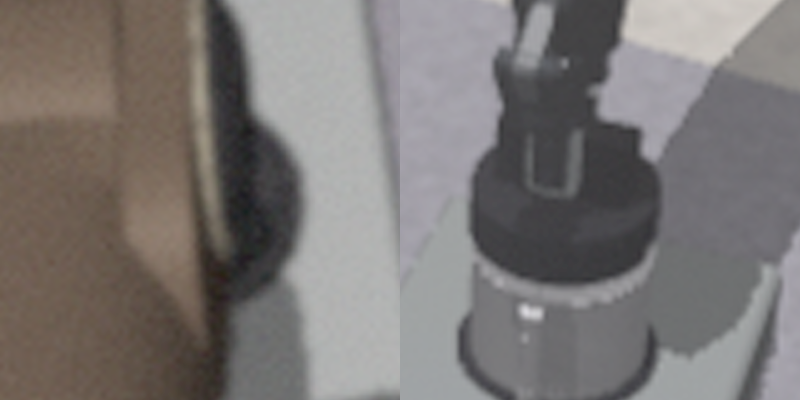

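>>> jog_arm(motion="0 0 1 0; 0 0 1 0; 0 0 1 0; 0 0 1 0; 0 0 1 0; 0 0 1 0; 0 0 0 0; 0 0 0 0")

```text
time: 17.6
position: [0.565, 0.1335, 0.1419]
eef_rot: [3.141, -0.0, 1.728]
contact_force: [-1.9, -0.8, 4.7]
gripper_width: 0.0171
```

```bash
python3 st.py
```

```text
{'time': 17.6, 'joint_positions': [-0.6658, 0.4545, 0.4688, 1.8279, -0.2525, 0.918, 0.0736], 'position': [0.565, 0.1335, 0.1419], 'eef_rot': [3.1413, -0.0001, 1.7278], 'contact_force': [-1.9131, -0.8318, 4.6818], 'ft_torque': [-0.0495, 0.4, 0.0602], 'gripper_width': 0.0171}
```

>>> jog_arm(motion="0 0 1 0; 0 0 1 0; 0 0 1 0; 0 0 1 0; 0 0 0 0; 0 0 0 0; 0 0 0 0; 0 0 0 0")

```text
time: 18.4
position: [0.5651, 0.1335, 0.14]
eef_rot: [3.141, -0.001, 1.728]
contact_force: [-8.3, -0.8, 23.4]
gripper_width: 0.0172
```

```bash
python3 st.py
```

```text
{'time': 18.4, 'joint_positions': [-0.6639, 0.4564, 0.4674, 1.83, -0.2553, 0.9135, 0.0762], 'position': [0.5651, 0.1335, 0.14], 'eef_rot': [3.1408, -0.0014, 1.7276], 'contact_force': [-8.3046, -0.8392, 23.4392], 'ft_torque': [-0.4346, 2.0777, -0.0216], 'gripper_width': 0.0172}
```

>>> jog_arm(motion="0 0 0 0.05; 0 0 0 0.05; 0 0 0 0.05; 0 0 0 0.05; 0 0 0 0.05; 0 0 0 0.05; 0 0 0 0.05; 0 0 0 0.05")

```text
time: 19.2
position: [0.5669, 0.1333, 0.1401]
eef_rot: [3.138, -0.002, 1.326]
contact_force: [-2.1, -1.9, 19.0]
gripper_width: 0.0174
```

```bash
python3 st.py; python3 look.py v8 195,195,70 295,165,80
```

```text
{'time': 19.2, 'joint_positions': [-0.7355, 0.4747, 0.5691, 1.8333, -0.3148, 0.9198, -0.2693], 'position': [0.5669, 0.1333, 0.1401], 'eef_rot': [3.1378, -0.002, 1.3259], 'contact_force': [-2.0828, -1.8651, 18.9509], 'ft_torque': [-0.4679, 0.8459, 0.3145], 'gripper_width': 0.0174}
```

View pics/v8.png

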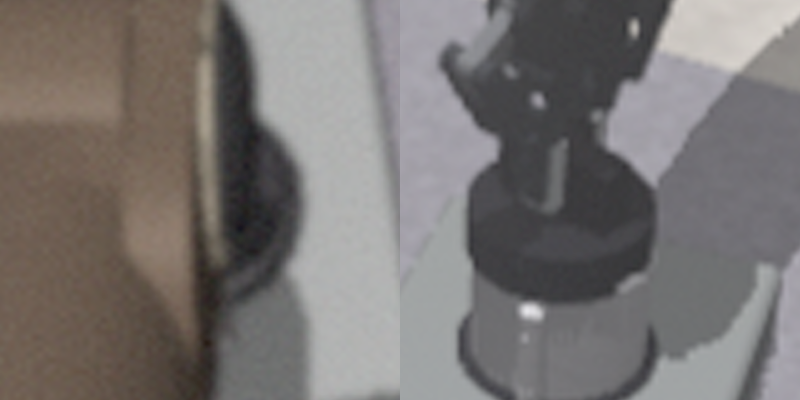

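>>> jog_arm(motion="0 0 0 0.05; 0 0 0 0.05; 0 0 0 0.05; 0 0 0 0.05; 0 0 0 0.05; 0 0 0 0.05; 0 0 0 0.05; 0 0 0 0.035")

```text
time: 20.1
position: [0.566, 0.1333, 0.1401]
eef_rot: [3.14, -0.002, 0.941]
contact_force: [-6.3, -2.0, 22.5]
gripper_width: 0.0173
```

>>> jog_arm(motion="0 0 0.5 0; 0 0 0 0; 0 0 0 0; 0 0 0 0; 0 0 0 0; 0 0 0 0; 0 0 0 0; 0 0 0 0")

```text
time: 20.9
position: [0.5661, 0.1334, 0.14]
eef_rot: [3.141, -0.003, 0.943]
contact_force: [-7.9, -2.0, 26.6]
gripper_width: 0.017
```

```bash
python3 st.py; python3 look.py v9 195,195,70 295,165,80;python3 - <<'E'
import cv2,numpy as np
f=cv2.imread('pics/v9_scene.png')[175:235,300:360];f=cv2.resize(f,(600,600),interpolation=cv2.INTER_CUBIC)
cv2.imwrite('pics/v9s.png',np.clip((f/255.)**.5*255,0,255).astype('uint8'))
E
```

```text
{'time': 20.9, 'joint_positions': [-0.8028, 0.4962, 0.6675, 1.8381, -0.377, 0.9337, -0.5943], 'position': [0.5661, 0.1334, 0.14], 'eef_rot': [3.1407, -0.003, 0.9428], 'contact_force': [-7.8891, -2.0343, 26.5766], 'ft_torque': [-0.4224, 1.8638, 0.085], 'gripper_width': 0.017}
```

View pics/v9s.png

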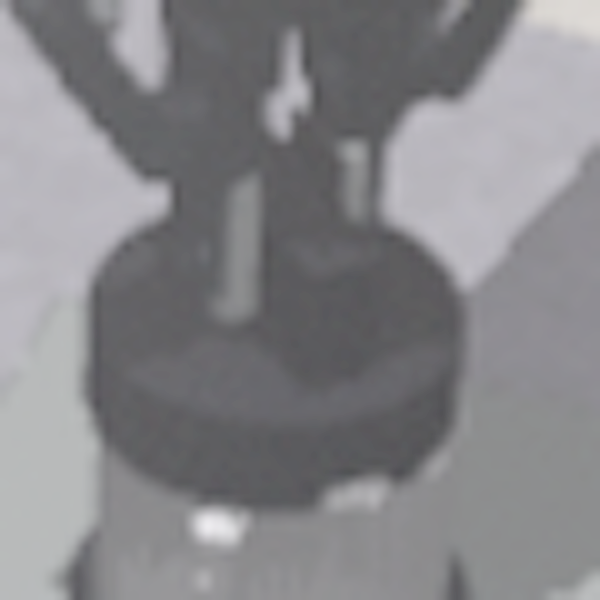

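View pics/v9_scene.png

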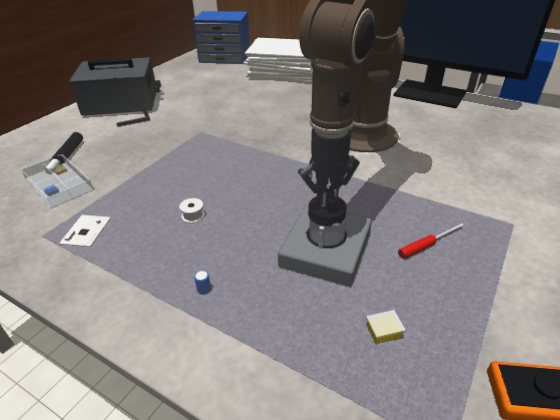

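Run:
```python
from plant import manip,sign_off
s=manip.sense();print(s['time'],s['position'],s['contact_force'],s['gripper_width'])
print(sign_off())
```

```text
21.0 [0.56606482 0.13335851 0.14004702] [-8.8626514  -1.63668312 27.19387698] 0.017397147890685638
the job is handed in; nothing more can be done
None
```

The job is handed in at 21 s of the 64 s allowed. The pot is shut and the cap is on, pressed down, turned 45° and still gripped.

- **Pot:** I pushed the tab with the closed fingers until it hit its stop. The force rose to 14 N with only 0.2 mm of further movement. With the arm clear, the top picture showed the two tabs meeting face to face.
- **Cap:** I gripped it by the bar and lowered it with its notches over the lugs. It met no resistance until the spring, then stopped hard with the tool tip at z = 0.140 m. That is the expected fully-down height.
- **Turn:** The gripper went clockwise from yaw 1.728 to 0.943 rad, which is 45°. The start angle rests on my estimate of the pot's direction, good to about 2°, so the cap is well short of the 75° click.
- **Last reading:** Fully down (z = 0.140 m), pressed with about 27 N, fingers stopped on the bar at 17 mm, and the other things where they were in the last picture.

**Checks that disagreed or could not be made:**
- The two cameras differed by about 6 mm on the pot's x position. I used a value between them, and the cap went on without sideways force.
- About 8 to 9 N of sideways force remained at the end while pressing.
- With the arm in the way, the tabs could not be seen again after the turn. The pot's outline and hinge in the last scene picture had not moved.

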